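Set the thickness stop of the bread-slicing guide

TASK

On the bread-slicing guide, loosen the black wing nut on the red carriage by hand, about a quarter turn counterclockwise to nearly its end stop. Then take the white stop plate in the fingers and slide the carriage along the rail towards the loaf until you feel its ball click into the notch at the yellow mark. Do not drag it on past the notch, leave the loaf, the biscuit jar and the card reader alone, and finish still gripping the plate with the ball resting in the notch.

Things in the scene. Friction and masses are not known exactly. Their poses are not given: they have to be found in the camera images.
- guide: the bread-slicing guide, fixed to the counter: light wood board 230 (x) x 480 (y) x 20 mm with an aluminium rail 34 mm wide, top at 34 mm, along its y axis. Origin at the centre of the board's underside, z up. The carriage has to go in the guide's +y direction, towards the loaf.
- slide (a joint): travel of the red carriage (block 78 x 56 mm, top at 56 mm) along the rail in m, 0 to 0.18, growing towards the loaf (guide +y). Nut tight: a brake holds it to about 15 to 20 N; loose: it slides with 1 to 2 N. Its spring-loaded ball rides on the steel strip's edge, drops in within 6 mm of the notch's centre, and then takes about 8 N along the rail to leave it.
- nut (a joint): angle of the black wing nut in rad, 0 fully tight (it starts at 0 to 0.15), growing counterclockwise seen from above, end stop at 1.5. It counts as loose above 1.0; the brake lets go by about 0.6. It stays where it is left; turning it takes about 0.1 N m, at most 0.2.
- nut_grip (a point): centre of the nut's wing, on its upright axis, 81 mm above the counter. The wing: a black bar 46 mm long, 12 mm thick, 68 to 94 mm above the counter, its length along this point's x axis (at nut angle 0 that is guide yaw - 0.6 rad; it turns with the nut). The point lies 22 mm to the guide's +x side of the rail's middle and rides with the carriage.
- plate_grip (a point): the place to grip the stop plate, mid-width, 76 mm above the counter. The plate is white, upright, 66 mm wide along guide x, 10 mm thick along guide y (the rail's direction), 26 to 92 mm above the counter; part of the carriage, it sticks out on the guide's -x side. Axes parallel to the guide's.
- pointer (a point): tip of the white pointer line on the carriage, in line with the ball along guide x, 58 mm above the counter; axes parallel to the guide's. It stands level with the notch (same guide y) when the ball is in.
- notch (a point): middle of the notch, a yellow gap 12 mm wide in the edge of the steel strip that lies along the guide's far (+x) side, 38 mm above the counter. The strip sits at a different place along the rail each time. The point's y axis runs along the rail, as the guide's.
- loaf: a brown loaf 76 x 116 x 66 mm lying on the board near its +y end, long side along the rail; origin at the centre of its underside. Not to be moved.
- biscuit_jar: an amber glass biscuit jar with a wooden lid, 90 mm across and 140 mm high, on the counter off the guide's -y end; origin at the centre of its underside. Not to be moved.
- card_reader: a black payment terminal 130 x 70 x 22 mm lying on the counter beyond the guide's +x side; origin at the centre of its underside. Not to be moved.

How it is judged:
By the outcome, as a careful person would: the job done as asked, in the order asked, and still so for the second after the job is handed in, while the arm keeps its last pose, push and grip.
It also fails if it takes over 58 s, if anything falls off the work surface, if the arm or the gripper's body presses on something with over 40 N, if the wrist force passes 120 N, or if a joint passes its speed limit or range.

ROBOT

A 6-joint arm with a two-finger parallel gripper is mounted at the origin on the work surface. World frame = base frame: x ahead of the robot, y to its left, z up, the work surface at z = 0. Lengths are in m, angles in degrees, forces in N, time in s.
With the tool pointing down it reaches from about 0.4 to 0.825 m from the base axis. Payload 7 kg.
Tool frame: the origin (TCP) lies at the very end of the fingers, on their centre line; the grasp point (between the pads) lies 19 mm behind it; z points along the fingers, y is the line along which they close (so a half turn about z gives the same grasp; the last joint's range is limited). The gripper opens to 88 mm and grips with 3 to 60 N. Pads are 19 mm wide; open, the fingers measure 130 mm over their backs; the gripper's body (78 mm by 193 mm) begins 47 mm behind the grasp point.
Start: joints at [92.137, 20.546, 0.682, 0, -70.136, -16.507], TCP at [0.168, 0.654, 0.189] pointing down, gripper open.
Joint ranges: [-176.03, 176.03], [-82.01, 121.73], [-58.28, 71.71], [-173.87, 95.51], [-174.79, -0.11], [-173.66, 173.66]. Speed limits (degrees/s): [136.94, 136.94, 172.46, 180, 180, 180].

INTERFACE

Orientations are given as [roll, pitch, yaw] about the fixed x, y, z axes, in that order (R = Rz(yaw) Ry(pitch) Rx(roll)).
In Python, from plant import ctrl, cams, workorder gives the robot as it stands.
- The arm moves only by the tool play_rows, never from a script. Its argument "motion" is a list of rows, each an object of numbers: "x", "y", "z": the shift along the tool's x, y, z normalised to -1 to 1, where 1 is 0.025 m; "rx", "ry", "rz": the turn, a rotation vector about the tool's x, y, z normalised to -1 to 1, where 1 is 4 degrees. A call has 1 to 20 rows; each row shifts and turns the commanded pose from where the row before left it, along the tool's axes as they then stand; what a row does not reach is not made up. A row lasts 1/8 s, in which the tool goes at most 62.5 mm and 10.7 degrees, less where a joint would pass 70% of its speed; a pose out of reach is approached as far as the arm can. A call with a number of a shift or a turn outside -1 to 1 is refused whole. A call with a gripper value outside its range is refused whole. "fingers" is the opening, from -1 (shut) to 1 (fully open), set as the call begins (left out, the last holds). The fingers move at their own pace and stop on an object; the grip force is fixed at half the most. Time passes only in rows, so rows that do not move let the fingers close. It gives the time, the measured TCP pose, the force, the opening and the grip force at its end, in the units of the state.
- ctrl.get_obs(): the state, without advancing time (a new reading comes with each control period).
- cams.snapshot(name): name is "side" or "top" or "wrist"; returns the picture (384x512x3 uint8, blue, green, red); there is no depth.
- cams.get_calibration(name): a dict with "vertical_fov" (degrees; the focal length in pixels is half the picture's height over the tangent of half this angle, whatever the lens; pixels are square), "cx", "cy" (the principal point, pixels), "position" and "rotation" of the camera in the world. Camera axes: x right, y up, looking along -z (the intrinsics and any distortion apply to the point x, -y, -z); pixel columns grow to the right and rows downward; lengths in m; the calibration is good to about 2 mm. A picture is of the moment at which its call begins: read the wrist's pose just before it. get_calibration takes no time and is no camera call; for the wrist camera it gives the pose at the moment of the call.
- workorder.close_job(): hands the job in; it is judged then, once.
The state is a dict: "clock": time; "joint_pos": joint angles; "qvel": joint speeds; "tau": joint torques, N m; "tool_pos": TCP position; "orientation": TCP orientation; "force": force on the tool from outside, world axes, zero at the start; "moment": the same for the moment, N m; "opening": finger opening in m; "gripper_force": force on a finger pad.
Only numpy, scipy, OpenCV 4.12 (cv2) and the standard library are available. Lean on these libraries where they do the work, as an engineer would, in place of code of your own. Each camera call takes 0.05 s, during which the arm holds its last target. There are 200 camera calls.

## Working session

There is one attempt and no reset: what is moved stays moved. The work goes in short steps, Python scripts to look and compute and a tool call to move; the robot and the scene stay as the last step left them, time stands still between calls to the robot, and variables do not carry over. Pictures are saved under pics/ and viewed, at most 10 in all, crops included, and the job is handed in when it is done.

Besides the shell and the picture viewer there is one more tool, called after "Request:" as name(argument=value, ...), one argument or row to a line, values as JSON. play_rows: Moves the arm, as the interface text tells. Its arguments: {"type":"object","properties":{"motion":{"type":"array"},"fingers":{"type":"number"}},"required":["motion"]}

```bash
mkdir -p pics; ls; python3 - <<'E'
from plant import ctrl,cams
import cv2,numpy as np
print(ctrl.get_obs())
for n in("top","side","wrist"):
    print(n,cams.get_calibration(n))
    cv2.imwrite(f"pics/{n}0.png",cams.snapshot(n))
a=cv2.imread("pics/top0.png");b=cv2.imread("pics/side0.png")
E
```

```text
pics
{'clock': 0.0, 'joint_pos': array([ 9.21364249e+01,  2.05918003e+01,  6.33271349e-01, -1.88890078e-02,
       -7.01374449e+01, -1.65079091e+01]), 'qvel': array([ 0.01517221,  0.03846594,  0.04362525, -0.02113816, -0.065783  ,
        0.02215106]), 'tau': array([-8.07803626e-04, -5.82713842e+01,  2.93068850e+01,  6.99778005e+00,
        7.14774389e-03, -1.51418249e-04]), 'tool_pos': array([0.16743242, 0.65332221, 0.18841869]), 'orientation': array([ 1.79902936e+02, -1.02483158e-02, -1.43779083e+01]), 'force': array([0.11768662, 0.27695972, 0.84748371]), 'moment': array([-0.02737977,  0.01102083, -0.00605139]), 'gripper_force': 0.0, 'opening': 0.08759060197342886}
top {'vertical_fov': 44.69179941889327, 'cx': 253.0492372038439, 'cy': 187.7343039261794, 'position': array([ 0.44411324, -0.03140011,  1.19050023]), 'rotation': array([  7.13829366,   0.13233372, -91.02235785])}
side {'vertical_fov': 52.353949242230776, 'cx': 257.2463502215529, 'cy': 191.48503256989693, 'position': array([-0.04117231,  0.57372328,  0.58283555]), 'rotation': array([  58.98400236,   -0.78128026, -133.86791631])}
wrist {'vertical_fov': 62.9978824662854, 'cx': 254.73309197596694, 'cy': 192.04520617622765, 'position': array([0.24608623, 0.63396153, 0.38342261]), 'rotation': array([-1.74805321e+01, -7.01234905e-02, -1.04423996e+02])}
```

View pics/top0.png

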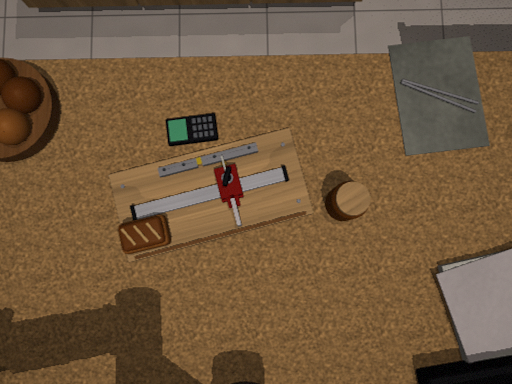

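View pics/side0.png

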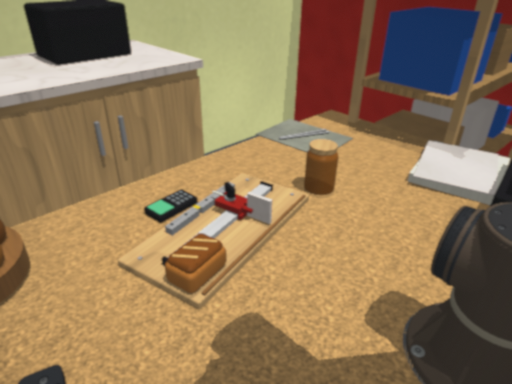

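View pics/wrist0.png

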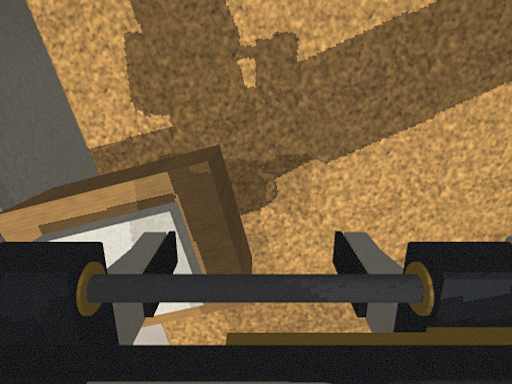

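```bash
cat > h.py <<'E'
import numpy as np,cv2
from scipy.spatial.transform import Rotation as Ro
def ray(cal,px):
    px=np.atleast_2d(px).astype(float)
    f=192/np.tan(np.radians(cal["vertical_fov"]/2))
    d=np.c_[(px[:,0]-cal["cx"])/f,-(px[:,1]-cal["cy"])/f,-np.ones(len(px))]
    return d@Ro.from_euler("xyz",cal["rotation"],degrees=True).as_matrix().T
def onplane(cal,px,z):
    d=ray(cal,px);p=cal["position"];return (p+d*((z-p[2])/d[:,2])[:,None])[:,:2]
def two(c1,p1,c2,p2):
    d=[ray(c1,p1)[0],ray(c2,p2)[0]];A=0;b=0
    for c,v in zip((c1,c2),d):
        v=v/np.linalg.norm(v);M=np.eye(3)-np.outer(v,v);A=A+M;b=b+M@c["position"]
    return np.linalg.solve(A,b)
E
python3 - <<'E'
from plant import cams
from h import *
t=cv2.imread("pics/top0.png");c=cams.get_calibration("top")
hsv=cv2.cvtColor(t,cv2.COLOR_BGR2HSV)
H,S,V=[hsv[...,i].astype(int) for i in range(3)]
roi=np.zeros(H.shape,bool);roi[110:270,100:320]=1
def show(n,m,z):
    k,l,st,ce=cv2.connectedComponentsWithStats((m&roi).astype(np.uint8))
    for i in range(1,k):
        if st[i,4]>=8:
            pts=np.argwhere(l==i)[:,::-1].astype(np.float32); r=cv2.minAreaRect(pts)
            print(n,st[i],ce[i].round(1),onplane(c,ce[i],z).round(4),np.round(cv2.boxPoints(r),1).tolist())
show("red",((H<6)|(H>174))&(S>170)&(V>60),.056)
show("yel",(H>20)&(H<35)&(S>190)&(V>130),.038)
show("black",(V<45),.08)
show("gray",(S<45)&(V>80),.034)
cr=t[115:265,100:320]
cv2.imwrite("pics/c1.png",cv2.resize(cr,(792,540),interpolation=cv2.INTER_CUBIC))
E
```

```text
red [214 164  29  44 595] [229.  185.7] [[0.5923 0.0276]] [[213.39999389648438, 168.60000610351562], [234.60000610351562, 163.39999389648438], [244.60000610351562, 203.60000610351562], [223.5, 208.89999389648438]]
yel [197 158   4   6  20] [198.5 160.5] [[0.6597 0.1041]] [[197.0, 158.0], [200.0, 158.0], [200.0, 163.0], [197.0, 163.0]]
black [166 113  52  33 694] [196.3 129.8] [[0.728  0.1043]] [[164.89999389648438, 119.0], [214.5, 112.69999694824219], [218.0, 139.39999389648438], [168.39999389648438, 145.6999969482422]]
black [223 166   8  20 111] [226.6 175.7] [[0.6136 0.0318]] [[223.0, 166.0], [230.0, 166.0], [230.0, 185.0], [223.0, 185.0]]
black [282 166   7  15  47] [284.8 173. ] [[ 0.6176 -0.1083]] [[281.5, 166.10000610351562], [284.6000061035156, 165.39999389648438], [288.20001220703125, 179.6999969482422], [285.1000061035156, 180.5]]
black [130 205   7  16  52] [133.2 212.3] [[0.5294 0.2553]] [[129.89999389648438, 205.5], [133.89999389648438, 204.60000610351562], [137.0, 219.10000610351562], [133.0, 220.0]]
gray [201 143  57  27 489] [228.8 153.8] [[0.6761 0.0283]] [[200.80000
[... 826 characters left out ...]
0351562, 182.8000030517578]]
gray [121 185   3   3   9] [122. 186.] [[0.5993 0.2959]] [[121.0, 185.0], [123.0, 185.0], [123.0, 187.0], [121.0, 187.0]]
gray [ 134  184   87   34 1186] [177.3 201.2] [[0.5588 0.1576]] [[133.3000030517578, 205.60000610351562], [216.8000030517578, 183.60000610351562], [220.39999389648438, 197.1999969482422], [136.8000030517578, 219.1999969482422]]
gray [231 198  10  28 125] [235.5 211.4] [[0.5306 0.0132]] [[229.6999969482422, 198.3000030517578], [234.0, 197.1999969482422], [241.39999389648438, 224.60000610351562], [237.0, 225.8000030517578]]
gray [297 199   3   4  10] [298.2 200.5] [[ 0.555 -0.143]] [[297.0, 199.0], [299.0, 199.0], [299.0, 202.0], [297.0, 202.0]]
```

View pics/c1.png

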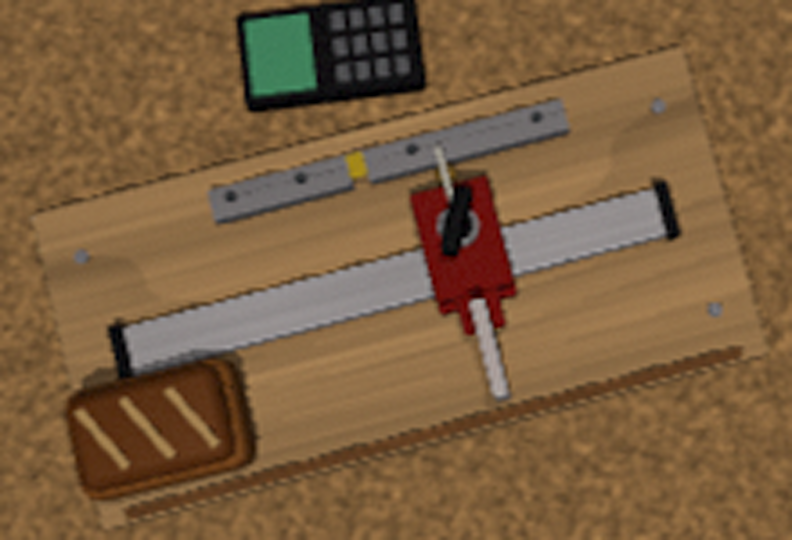

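```bash
python3 - <<'E'
from plant import cams
from h import *
c=cams.get_calibration("top")
g=lambda u,v:(100+u/3.6,115+v/3.6)
e=onplane(c,[(284.8,173),(133.2,212.3)],.036);d=e[1]-e[0];yaw=np.arctan2(-d[0],d[1]);print("yaw",np.degrees(yaw),e.mean(0))
R=np.array([[np.cos(yaw),-np.sin(yaw)],[np.sin(yaw),np.cos(yaw)]])
o=e.mean(0)
for n,p,z in [("nut",(226.6,175.7),.09),("nutA",g(463,188),.094),("nutB",g(450,252),.094),("notch",(198.5,160.5),.038),("ptr",g(437,148),.058),("plA",g(478,302),.092),("plB",g(500,393),.092),("boardA",g(683,45),.02),("boardB",g(33,212),.02),("boardC",g(762,350),.02),("hub",g(457,228),.06)]:
    w=onplane(c,p,z)[0];print(n,w.round(4),"guide",((w-o)@R).round(4))
E
```

```text
yaw 13.626619995640615 [0.57860815 0.07757446]
nut [0.612  0.0312] guide [ 0.0215 -0.053 ]
nutA [0.6317 0.0259] guide [ 0.0394 -0.0627]
nutB [0.5892 0.035 ] guide [ 0.0002 -0.0439]
notch [0.6597 0.1041] guide [0.0851 0.0067]
ptr [0.6659 0.0453] guide [ 0.0773 -0.0519]
plA [0.556  0.0171] guide [-0.0362 -0.0535]
plB [0.4961 0.0035] guide [-0.0976 -0.0526]
boardA [ 0.7448 -0.1282] guide [ 0.113  -0.2391]
boardB [0.6327 0.333 ] guide [0.1128 0.2355]
boardC [ 0.5262 -0.1772] guide [-0.111  -0.2353]
hub [0.61   0.0321] guide [ 0.0198 -0.0516]
```

Request:
play_rows(
  motion=[
    {"x":0.975,"y":0.82},
    {"x":0.975,"y":0.82},
    {"x":0.975,"y":0.82},
    {"x":0.975,"y":0.82},
    {"x":0.975,"y":0.82},
    {"x":0.975,"y":0.82},
    {"x":0.975,"y":0.82},
    {"x":0.975,"y":0.82},
    {"x":0.975,"y":0.82},
    {"x":0.975,"y":0.82},
    {"x":0.975,"y":0.82},
    {"x":0.975,"y":0.82},
    {"x":0.975,"y":0.82},
    {"x":0.975,"y":0.82},
    {"x":0.975,"y":0.82},
    {"x":0.975,"y":0.82},
    {"x":0.975,"y":0.82},
    {"x":0.975,"y":0.82},
    {"x":0.975,"y":0.82},
    {"x":0.975,"y":0.82},
  ],
)

```text
$.motion[0]: bad value
```

Request:
play_rows(
  motion=[
    {"x":0.975,"y":0.82},
    {"x":0.975,"y":0.82},
    {"x":0.975,"y":0.82},
    {"x":0.975,"y":0.82},
    {},
    {},
  ],
)

```text
$.motion[0]: bad value
```

```bash
python3 - <<'E'
from plant import cams,ctrl
import cv2,json
c=cams.get_calibration("wrist");cv2.imwrite("pics/w1.png",cams.snapshot("wrist"));print(c,ctrl.get_obs()["joint_pos"])
json.dump({k:(v.tolist() if hasattr(v,"tolist") else v) for k,v in c.items()},open("w1.json","w"))
E
```

```text
{'vertical_fov': 62.9978824662854, 'cx': 254.73309197596694, 'cy': 192.04520617622765, 'position': array([0.24609776, 0.63399658, 0.38354438]), 'rotation': array([-1.74809131e+01, -5.75148536e-02, -1.04422813e+02])} [ 9.21395283e+01  2.05782154e+01  6.53215728e-01 -1.27868885e-02
 -7.01357388e+01 -1.65060295e+01]
```

View pics/w1.png

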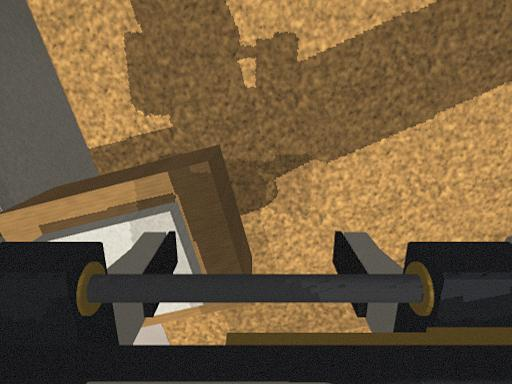

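Request:
play_rows(
  motion=[
    {"x":0.975,"y":0.82,"z":0,"rx":0,"ry":0,"rz":0},
  ],
)

```text
clock: 0.32
tool_pos: [0.1853, 0.6285, 0.1883]
orientation: [179.9, -0.0, -14.3]
force: [-0.3, -0.2, 0.4]
opening: 0.0878
gripper_force: 0.0
```

Request:
play_rows(
  motion=[
    {"x":0.975,"y":0.82,"z":0,"rx":0,"ry":0,"rz":0},
    {"x":0.975,"y":0.82,"z":0,"rx":0,"ry":0,"rz":0},
    {"x":0.975,"y":0.82,"z":0,"rx":0,"ry":0,"rz":0},
    {"x":0.975,"y":0.82,"z":0,"rx":0,"ry":0,"rz":0},
    {"x":0.975,"y":0.82,"z":0,"rx":0,"ry":0,"rz":0},
    {"x":0.975,"y":0.82,"z":0,"rx":0,"ry":0,"rz":0},
    {"x":0.975,"y":0.82,"z":0,"rx":0,"ry":0,"rz":0},
    {"x":0.975,"y":0.82,"z":0,"rx":0,"ry":0,"rz":0},
    {"x":0.975,"y":0.82,"z":0,"rx":0,"ry":0,"rz":0},
    {"x":0.975,"y":0.82,"z":0,"rx":0,"ry":0,"rz":0},
    {"x":0.975,"y":0.82,"z":0,"rx":0,"ry":0,"rz":0},
    {"x":0.975,"y":0.82,"z":0,"rx":0,"ry":0,"rz":0},
    {"x":0.975,"y":0.82,"z":0,"rx":0,"ry":0,"rz":0},
    {"x":0.975,"y":0.82,"z":0,"rx":0,"ry":0,"rz":0},
    {"x":0.975,"y":0.82,"z":0,"rx":0,"ry":0,"rz":0},
    {"x":0.975,"y":0.82,"z":0,"rx":0,"ry":0,"rz":0},
    {"x":0.975,"y":0.82,"z":0,"rx":0,"ry":0,"rz":0},
    {"x":0.975,"y":0.82,"z":0,"rx":0,"ry":0,"rz":0},
    {"x":0.975,"y":0.82,"z":0,"rx":0,"ry":0,"rz":0},
    {"x":0.975,"y":0.82,"z":0,"rx":0,"ry":0,"rz":0},
  ],
)

```text
clock: 2.82
tool_pos: [0.557, 0.1084, 0.1894]
orientation: [-180.0, -0.0, -14.4]
force: [0.6, -0.4, -0.6]
opening: 0.0873
gripper_force: 0.0
```

Request:
play_rows(
  motion=[
    {"x":0.975,"y":0.82,"z":0,"rx":0,"ry":0,"rz":0},
    {"x":0.975,"y":0.82,"z":0,"rx":0,"ry":0,"rz":0},
    {"x":0.9,"y":0.8,"z":0,"rx":0,"ry":0,"rz":0},
    {"x":0,"y":0,"z":0,"rx":0,"ry":0,"rz":0},
    {"x":0,"y":0,"z":0,"rx":0,"ry":0,"rz":0},
  ],
)

```text
clock: 3.45
tool_pos: [0.61, 0.0328, 0.1892]
orientation: [180.0, 0.0, -14.4]
force: [-0.2, 0.7, -0.9]
opening: 0.0875
gripper_force: 0.0
```

```bash
python3 - <<'E'
from plant import cams,ctrl
import cv2,json
c=cams.get_calibration("wrist");cv2.imwrite("pics/w1.png",cams.snapshot("wrist"));print(c,ctrl.get_obs()["joint_pos"])
json.dump({k:(v.tolist() if hasattr(v,"tolist") else v) for k,v in c.items()},open("w1.json","w"))
E
```

```text
{'vertical_fov': 62.9978824662854, 'cx': 254.73309197596694, 'cy': 192.04520617622765, 'position': array([0.68869214, 0.0130019 , 0.38402757]), 'rotation': array([-1.75132693e+01,  1.16118851e-02, -1.04454817e+02])} [ 2.14064632e+01  1.45709225e+01 -7.79826441e+00 -1.12532802e-02
 -6.76361981e+01  5.42345976e+01]
```

View pics/w1.png

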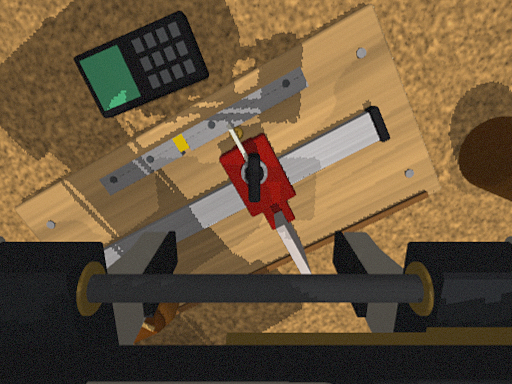

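```bash
python3 - <<'E'
from h import *
import json
c=json.load(open("w1.json"));c["position"]=np.array(c["position"])
t=cv2.imread("pics/w1.png");hsv=cv2.cvtColor(t,cv2.COLOR_BGR2HSV).astype(int);H,S,V=hsv[...,0],hsv[...,1],hsv[...,2]
def m(mask,x0,y0,x1,y1):
    r=np.zeros(H.shape,bool);r[y0:y1,x0:x1]=1
    k,l,st,ce=cv2.connectedComponentsWithStats((mask&r).astype(np.uint8));i=1+st[1:,4].argmax()
    return np.argwhere(l==i)[:,::-1].astype(np.float32),ce[i]
yaw=np.radians(13.63);R=np.array([[np.cos(yaw),-np.sin(yaw)],[np.sin(yaw),np.cos(yaw)]]);o=np.array([.5786,.0776])
def rep(n,p,z):
    w=onplane(c,p,z)
    for q in w: print(n,q.round(4),((q-o)@R).round(4))
p,y=m((H>20)&(H<35)&(S>190)&(V>130),150,110,220,170);rep("notch",y,.038)
p,b=m(V<40,225,140,290,210);print(cv2.minAreaRect(p),b,[p.min(0),p.max(0)]);rep("nut",[b,(p.min(0)+p.max(0))/2],.085)
rep("ptr",(231.5,130),.058)
p,pl=m((S<40)&(V>120),270,205,320,275);v,u,x0,y0=cv2.fitLine(p,2,0,.01,.01).ravel();rep("plate",[pl,(x0+v*25,y0+u*25)],.092)
e=onplane(c,[(376,124)],.036);rep("cap",(376,124),.036)
cv2.imwrite("pics/c2.png",cv2.resize(t[110:290,160:340],(600,600),interpolation=cv2.INTER_CUBIC))
E
```

```text
notch [0.6587 0.1053] [0.0844 0.0081]
((253.5, 177.0), (48.0, 17.0), 90.0) [253.69890511 176.37591241] [array([245., 153.], dtype=float32), array([262., 201.], dtype=float32)]
nut [0.6133 0.0336] [ 0.0233 -0.051 ]
nut [0.6127 0.0339] [ 0.0228 -0.0505]
ptr [0.6597 0.0452] [ 0.0712 -0.0506]
plate [0.5289 0.0134] [-0.0634 -0.0507]
plate [0.5005 0.0062] [-0.0927 -0.051 ]
cap [ 0.6247 -0.1069] [ 0.0013 -0.1902]
```

View pics/c2.png

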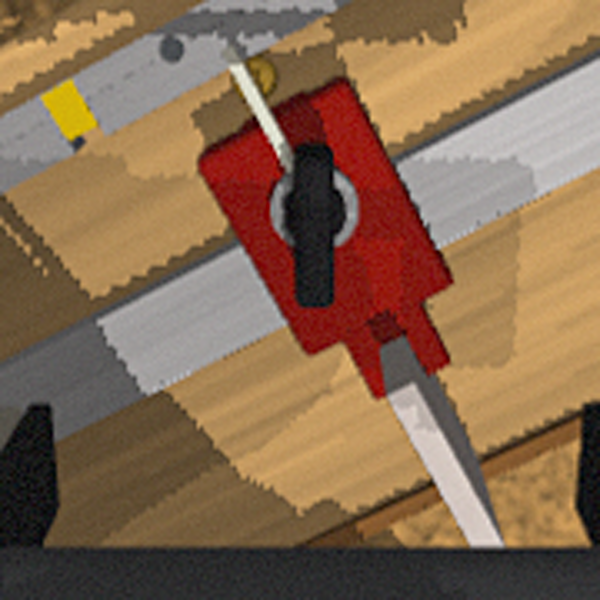

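Request:
play_rows(
  motion=[
    {"x":0.1,"y":0,"z":0.9,"rx":0,"ry":0,"rz":0},
    {"x":0,"y":0,"z":1,"rx":0,"ry":0,"rz":0},
    {"x":0,"y":0,"z":1,"rx":0,"ry":0,"rz":0},
    {"x":0,"y":0,"z":1,"rx":0,"ry":0,"rz":0},
    {"x":0,"y":0,"z":0.7,"rx":0,"ry":0,"rz":0},
    {"x":0,"y":0,"z":0.3,"rx":0,"ry":0,"rz":0},
    {"x":0,"y":0,"z":0,"rx":0,"ry":0,"rz":0},
  ],
)

```text
clock: 4.38
tool_pos: [0.6129, 0.0326, 0.0669]
orientation: [180.0, 0.0, -14.3]
force: [0.0, -0.1, 0.5]
opening: 0.0877
gripper_force: 0.0
```

Request:
play_rows(
  fingers=-1,
  motion=[
    {"x":0,"y":0,"z":0,"rx":0,"ry":0,"rz":0},
    {"x":0,"y":0,"z":0,"rx":0,"ry":0,"rz":0},
    {"x":0,"y":0,"z":0,"rx":0,"ry":0,"rz":0},
    {"x":0,"y":0,"z":0,"rx":0,"ry":0,"rz":0},
    {"x":0,"y":0,"z":0,"rx":0,"ry":0,"rz":0},
    {"x":0,"y":0,"z":0,"rx":0,"ry":0,"rz":0},
  ],
)

```text
clock: 5.12
tool_pos: [0.6129, 0.0324, 0.0669]
orientation: [180.0, 0.0, -14.4]
force: [-0.4, -0.2, 1.1]
opening: 0.0332
gripper_force: 0.0
```

Request:
play_rows(
  motion=[
    {"x":0,"y":0,"z":0,"rx":0,"ry":0,"rz":0},
    {"x":0,"y":0,"z":0,"rx":0,"ry":0,"rz":0},
    {"x":0,"y":0,"z":0,"rx":0,"ry":0,"rz":0},
    {"x":0,"y":0,"z":0,"rx":0,"ry":0,"rz":0},
    {"x":0,"y":0,"z":0,"rx":0,"ry":0,"rz":0},
    {"x":0,"y":0,"z":0,"rx":0,"ry":0,"rz":0},
  ],
)

```text
clock: 5.88
tool_pos: [0.6129, 0.0324, 0.0669]
orientation: [180.0, 0.0, -14.4]
force: [0.9, 1.2, -0.1]
opening: 0.0003
gripper_force: 0.0
```

```bash
python3 - <<'E'
from plant import cams,ctrl
import cv2,numpy as np
a=cams.snapshot("wrist");b=cams.snapshot("top")[120:240,160:320];s=cams.snapshot("side")[150:270,150:310]
cv2.imwrite("pics/m1.png",np.hstack([cv2.resize(a[:,:],(400,300)),np.zeros((300,2,3),np.uint8),cv2.resize(s,(398,300),interpolation=cv2.INTER_CUBIC)]))
o=ctrl.get_obs();print(o["force"],o["opening"],o["gripper_force"],o["moment"])
E
```

```text
[ 0.38292502 -0.45955159 -0.71698791] 0.0006522977998077251 0.0 [ 0.00327077 -0.02109081  0.03625381]
```

View pics/m1.png

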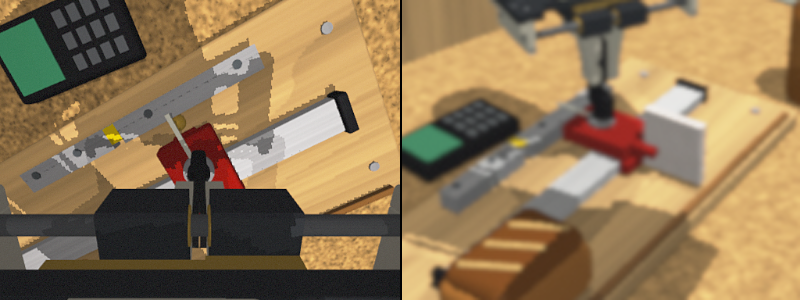

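Request:
play_rows(
  motion=[
    {"x":0,"y":0,"z":0,"rx":0,"ry":0,"rz":-1},
    {"x":0,"y":0,"z":0,"rx":0,"ry":0,"rz":-1},
    {"x":0,"y":0,"z":0,"rx":0,"ry":0,"rz":-0.5},
    {"x":0,"y":0,"z":0,"rx":0,"ry":0,"rz":0},
  ],
)

```text
clock: 6.52
tool_pos: [0.6129, 0.0324, 0.0669]
orientation: [-180.0, -0.0, -4.4]
force: [-0.1, 0.9, 0.1]
opening: 0.0003
gripper_force: 0.0
```

```bash
python3 - <<'E'
from plant import cams,ctrl
import cv2,numpy as np
o=ctrl.get_obs();print(o["force"],o["opening"],o["gripper_force"],o["moment"],o["tool_pos"],o["orientation"])
a=cams.snapshot("wrist")[180:360,170:340];s=cams.snapshot("side")[155:235,195:285]
cv2.imwrite("pics/m2.png",np.hstack([cv2.resize(a,(440,460),interpolation=cv2.INTER_CUBIC),cv2.resize(s,(360,460),interpolation=cv2.INTER_CUBIC)]))
E
```

```text
[-0.12504895  0.8784288   0.12146792] 0.00026373281072394656 0.0 [-0.04765281 -0.00925119  0.03637824] [0.61287058 0.03240568 0.06687666] [-1.79999779e+02 -1.58490848e-03 -4.40101957e+00]
```

View pics/m2.png

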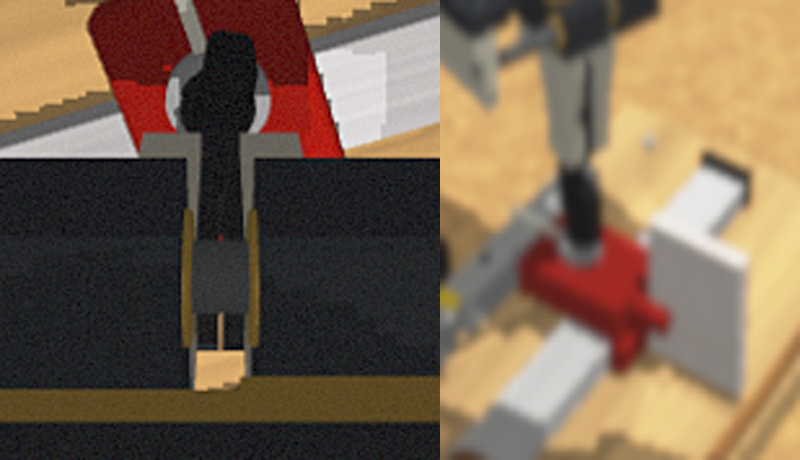

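The fingers shut to 0 mm with no force. In the wrist view the fingertips sit about 35 mm higher than the stated TCP, so they closed above the wing. I'll feel downwards gently to check the tip height.

Request:
play_rows(
  motion=[
    {"x":0,"y":0,"z":0,"rx":0,"ry":0,"rz":1},
    {"x":0,"y":0,"z":0,"rx":0,"ry":0,"rz":1},
    {"x":0,"y":0,"z":0.08,"rx":0,"ry":0,"rz":0.5},
    {"x":0,"y":0,"z":0.08,"rx":0,"ry":0,"rz":0},
    {"x":0,"y":0,"z":0,"rx":0,"ry":0,"rz":0},
  ],
)

```text
clock: 7.25
tool_pos: [0.6127, 0.0323, 0.0625]
orientation: [180.0, 0.0, -14.3]
force: [0.3, 0.2, 0.1]
opening: 0.001
gripper_force: 0.0
```

```bash
python3 - <<'E'
# where do fingertips appear? predicted pixel of tip edges for w1 pose at various drops
from h import *
import json
c=json.load(open("w1.json"));Rc=Ro.from_euler("xyz",c["rotation"],degrees=True).as_matrix()
f=192/np.tan(np.radians(c["vertical_fov"]/2));T=Ro.from_euler("xyz",[180,0,-14.4],degrees=True).as_matrix()
for back in(0,.02,.035,.05,.066):
  for x in(-.0095,.0095):
    for y in(-.044,.044):
        p=np.array([.61,.0328,.1892])+T@[x,y,-back];q=Rc.T@(p-np.array(c["position"]))
        print(back,x,y,(c["cx"]+f*q[0]/-q[2]).round(),(c["cy"]-f*q[1]/-q[2]).round())
E
```

```text
0 -0.0095 -0.044 191.0 233.0
0 -0.0095 0.044 320.0 233.0
0 0.0095 -0.044 189.0 207.0
0 0.0095 0.044 322.0 207.0
0.02 -0.0095 -0.044 185.0 247.0
0.02 -0.0095 0.044 327.0 247.0
0.02 0.0095 -0.044 182.0 218.0
0.02 0.0095 0.044 329.0 218.0
0.035 -0.0095 -0.044 179.0 259.0
0.035 -0.0095 0.044 332.0 259.0
0.035 0.0095 -0.044 176.0 229.0
0.035 0.0095 0.044 335.0 228.0
0.05 -0.0095 -0.044 172.0 273.0
0.05 -0.0095 0.044 339.0 273.0
0.05 0.0095 -0.044 169.0 241.0
0.05 0.0095 0.044 342.0 241.0
0.066 -0.0095 -0.044 164.0 292.0
0.066 -0.0095 0.044 348.0 291.0
0.066 0.0095 -0.044 160.0 256.0
0.066 0.0095 0.044 351.0 256.0
```

The wrist image puts the real tips about 37 mm behind the reported TCP. A gentle touch on the wing's top will confirm it.

Request:
play_rows(
  motion=[
    {"x":0,"y":0,"z":0.06,"rx":0,"ry":0,"rz":0},
    {"x":0,"y":0,"z":0.06,"rx":0,"ry":0,"rz":0},
    {"x":0,"y":0,"z":0.04,"rx":0,"ry":0,"rz":0},
    {"x":0,"y":0,"z":0,"rx":0,"ry":0,"rz":0},
  ],
)

```text
clock: 7.75
tool_pos: [0.6128, 0.0324, 0.0587]
orientation: [180.0, 0.0, -14.4]
force: [0.4, -0.1, -0.6]
opening: 0.0006
gripper_force: 0.0
```

Request:
play_rows(
  motion=[
    {"x":0,"y":0,"z":0.04,"rx":0,"ry":0,"rz":0},
    {"x":0,"y":0,"z":0.04,"rx":0,"ry":0,"rz":0},
    {"x":0,"y":0,"z":0,"rx":0,"ry":0,"rz":0},
  ],
)

```text
clock: 8.12
tool_pos: [0.613, 0.0324, 0.0572]
orientation: [-180.0, -0.0, -14.4]
force: [-2.1, 0.1, 3.2]
opening: 0.0004
gripper_force: 1.5
```

Request:
play_rows(
  fingers=-0.1,
  motion=[
    {"x":0,"y":0,"z":-0.3,"rx":0,"ry":0,"rz":0},
    {"x":0,"y":0,"z":0,"rx":0,"ry":0,"rz":0},
    {"x":0,"y":0,"z":0,"rx":0,"ry":0,"rz":0},
    {"x":0,"y":0,"z":0,"rx":0,"ry":0,"rz":0},
    {"x":0,"y":0,"z":0,"rx":0,"ry":0,"rz":0},
    {"x":0,"y":0,"z":0.4,"rx":0,"ry":0,"rz":0},
    {"x":0,"y":0,"z":0.4,"rx":0,"ry":0,"rz":0},
    {"x":0,"y":0,"z":0.3,"rx":0,"ry":0,"rz":0},
    {"x":0,"y":0,"z":0.16,"rx":0,"ry":0,"rz":0},
    {"x":0,"y":0,"z":0,"rx":0,"ry":0,"rz":0},
  ],
)

```text
clock: 9.38
tool_pos: [0.6126, 0.0323, 0.0324]
orientation: [180.0, 0.0, -14.4]
force: [-0.6, 0.2, 0.5]
opening: 0.0393
gripper_force: 0.0
```

Request:
play_rows(
  fingers=-1,
  motion=[
    {"x":0,"y":0,"z":0,"rx":0,"ry":0,"rz":0},
    {"x":0,"y":0,"z":0,"rx":0,"ry":0,"rz":0},
    {"x":0,"y":0,"z":0,"rx":0,"ry":0,"rz":0},
    {"x":0,"y":0,"z":0,"rx":0,"ry":0,"rz":0},
    {"x":0,"y":0,"z":0,"rx":0,"ry":0,"rz":0},
    {"x":0,"y":0,"z":0,"rx":0,"ry":0,"rz":0},
  ],
)

```text
clock: 10.12
tool_pos: [0.6131, 0.0327, 0.0331]
orientation: [-180.0, -0.0, -14.4]
force: [-0.1, 3.2, 2.4]
opening: 0.0116
gripper_force: 30.0
```

Request:
play_rows(
  motion=[
    {"x":0,"y":0,"z":0,"rx":0,"ry":0,"rz":-0.9},
    {"x":0,"y":0,"z":0,"rx":0,"ry":0,"rz":-0.9},
    {"x":0,"y":0,"z":0,"rx":0,"ry":0,"rz":-0.9},
    {"x":0,"y":0,"z":0,"rx":0,"ry":0,"rz":-0.9},
    {"x":0,"y":0,"z":0,"rx":0,"ry":0,"rz":-0.9},
    {"x":0,"y":0,"z":0,"rx":0,"ry":0,"rz":-0.9},
    {"x":0,"y":0,"z":0,"rx":0,"ry":0,"rz":0},
  ],
)

```text
clock: 11.0
tool_pos: [0.6132, 0.0327, 0.0331]
orientation: [-180.0, -0.0, 7.2]
force: [0.2, 3.3, 1.5]
opening: 0.012
gripper_force: 30.0
```

Request:
play_rows(
  motion=[
    {"x":0,"y":0,"z":0,"rx":0,"ry":0,"rz":-0.9},
    {"x":0,"y":0,"z":0,"rx":0,"ry":0,"rz":-0.9},
    {"x":0,"y":0,"z":0,"rx":0,"ry":0,"rz":-0.9},
    {"x":0,"y":0,"z":0,"rx":0,"ry":0,"rz":-0.9},
    {"x":0,"y":0,"z":0,"rx":0,"ry":0,"rz":-0.9},
    {"x":0,"y":0,"z":0,"rx":0,"ry":0,"rz":-0.9},
    {"x":0,"y":0,"z":0,"rx":0,"ry":0,"rz":-0.9},
    {"x":0,"y":0,"z":0,"rx":0,"ry":0,"rz":-0.9},
    {"x":0,"y":0,"z":0,"rx":0,"ry":0,"rz":-0.9},
    {"x":0,"y":0,"z":0,"rx":0,"ry":0,"rz":-0.9},
    {"x":0,"y":0,"z":0,"rx":0,"ry":0,"rz":0},
  ],
)

```text
clock: 12.38
tool_pos: [0.6132, 0.0323, 0.0331]
orientation: [180.0, -0.0, 43.1]
force: [1.1, 1.2, 1.9]
opening: 0.012
gripper_force: 30.0
```

```bash
python3 -c "
from plant import ctrl
o=ctrl.get_obs();print(o['force'],o['moment'],o['tool_pos'],o['orientation'],o['joint_pos'],o['opening'])"
```

```text
[1.14810653 1.162631   1.9098897 ] [ 0.49863037 -0.27377079  0.09484117] [0.61323083 0.03228645 0.03310394] [ 1.79970882e+02 -2.38890067e-02  4.31443845e+01] [ 2.12268350e+01  2.28639895e+01 -1.82505682e+01  2.40315554e-02
 -4.88524136e+01  1.11901736e+02] 0.011989127434929988
```

Request:
play_rows(
  motion=[
    {"x":0,"y":0,"z":0,"rx":0,"ry":0,"rz":-0.9},
    {"x":0,"y":0,"z":0,"rx":0,"ry":0,"rz":-0.9},
    {"x":0,"y":0,"z":0,"rx":0,"ry":0,"rz":-0.9},
    {"x":0,"y":0,"z":0,"rx":0,"ry":0,"rz":-0.9},
    {"x":0,"y":0,"z":0,"rx":0,"ry":0,"rz":-0.5},
    {"x":0,"y":0,"z":0,"rx":0,"ry":0,"rz":0},
    {"x":0,"y":0,"z":0,"rx":0,"ry":0,"rz":0},
  ],
)

```text
clock: 13.25
tool_pos: [0.613, 0.0324, 0.0331]
orientation: [180.0, -0.0, 59.6]
force: [-0.6, 2.1, 6.4]
opening: 0.0118
gripper_force: 30.0
```

```bash
python3 -c "
from plant import ctrl
o=ctrl.get_obs();print(o['force'],o['moment'],o['tool_pos'],o['orientation'],o['opening'])"
```

```text
[-0.5734811   2.05633746  6.3510123 ] [ 0.43185431 -0.06506991  0.03591065] [0.6129962  0.03235299 0.03307757] [ 1.79982915e+02 -2.93117890e-03  5.95633533e+01] 0.011815989932530599
```

Request:
play_rows(
  fingers=-0.2,
  motion=[
    {"x":0,"y":0,"z":0,"rx":0,"ry":0,"rz":0},
    {"x":0,"y":0,"z":0,"rx":0,"ry":0,"rz":0},
    {"x":0,"y":0,"z":0,"rx":0,"ry":0,"rz":0},
    {"x":0,"y":0,"z":-0.3,"rx":0,"ry":0,"rz":0},
    {"x":0,"y":0,"z":-0.9,"rx":0,"ry":0,"rz":0},
    {"x":0,"y":0,"z":-1,"rx":0,"ry":0,"rz":0},
  ],
)

```text
clock: 14.0
tool_pos: [0.6127, 0.0323, 0.0886]
orientation: [-180.0, 0.0, 59.6]
force: [0.2, -0.3, -0.4]
opening: 0.0349
gripper_force: 0.0
```

Request:
play_rows(
  fingers=0.4,
  motion=[
    {"x":0,"y":0,"z":0,"rx":0,"ry":0,"rz":1},
    {"x":0,"y":0,"z":0,"rx":0,"ry":0,"rz":1},
    {"x":0,"y":0,"z":0,"rx":0,"ry":0,"rz":1},
    {"x":0,"y":0,"z":0,"rx":0,"ry":0,"rz":1},
    {"x":0,"y":0,"z":0,"rx":0,"ry":0,"rz":1},
    {"x":0,"y":0,"z":0,"rx":0,"ry":0,"rz":1},
    {"x":0,"y":0,"z":0,"rx":0,"ry":0,"rz":1},
    {"x":0,"y":0,"z":0,"rx":0,"ry":0,"rz":1},
    {"x":0,"y":0,"z":0,"rx":0,"ry":0,"rz":1},
    {"x":0,"y":0,"z":0,"rx":0,"ry":0,"rz":1},
    {"x":0,"y":0,"z":0,"rx":0,"ry":0,"rz":1},
    {"x":0,"y":0,"z":0,"rx":0,"ry":0,"rz":0.5},
    {"x":-0.95,"y":0,"z":0,"rx":0,"ry":0,"rz":0},
    {"x":-0.95,"y":0,"z":0,"rx":0,"ry":0,"rz":0},
    {"x":-0.95,"y":0,"z":0,"rx":0,"ry":0,"rz":0},
    {"x":-0.95,"y":0,"z":0,"rx":0,"ry":0,"rz":0},
    {"x":0,"y":0,"z":0,"rx":0,"ry":0,"rz":0},
  ],
)

```text
clock: 16.12
tool_pos: [0.5193, 0.0097, 0.0884]
orientation: [-180.0, -0.0, 13.6]
force: [0.1, 0.6, -0.2]
opening: 0.0614
gripper_force: 0.0
```

```bash
python3 - <<'E'
from plant import cams,ctrl
from h import *
t=cams.snapshot("top");c=cams.get_calibration("top");cv2.imwrite("pics/t2.png",t)
cv2.imwrite("pics/w2.png",cams.snapshot("wrist"))
w=cv2.imread("pics/w2.png");cw=cams.get_calibration("wrist")
hsv=cv2.cvtColor(w,cv2.COLOR_BGR2HSV).astype(int);V=hsv[...,2];S=hsv[...,1];H=hsv[...,0]
yaw=np.radians(13.63);R=np.array([[np.cos(yaw),-np.sin(yaw)],[np.sin(yaw),np.cos(yaw)]]);o=np.array([.5786,.0776])
k,l,st,ce=cv2.connectedComponentsWithStats(((V<40)).astype(np.uint8)[:235])
for i in range(1,k):
    if st[i,4]>60:
        p=np.argwhere(l==i)[:,::-1];q=onplane(cw,p,.09);q=(q-o)@R;d=q-q.mean(0);e,v=np.linalg.eigh(d.T@d);print("blk",st[i],q.mean(0).round(4),np.degrees(np.arctan2(v[1,1],v[0,1])).round(1))
for n,m,z in(("red",((H<6)|(H>174))&(S>170)&(V>60),.056),("yel",(H>20)&(H<35)&(S>190)&(V>130),.038),("white",(S<45)&(V>190),.092)):
    k,l,st,ce=cv2.connectedComponentsWithStats(m.astype(np.uint8))
    for i in range(1,k):
        if st[i,4]>40: print(n,st[i],ce[i].round(),((onplane(cw,ce[i],z)[0]-o)@R).round(4))
cv2.imwrite("pics/m3.png",np.hstack([cv2.resize(w,(520,390)),cv2.resize(t[125:245,165:245],(260,390),interpolation=cv2.INTER_CUBIC)]))
E
```

```text
blk [ 223   36   66   69 1794] [ 0.022  -0.0515] 45.7
blk [422  79  31  54 671] [ 0.0029 -0.1617] -178.6
red [ 215   25   83  151 7526] [257.  97.] [ 0.0072 -0.0525]
white [ 92  85  20  40 229] [102. 100.] [0.0062 0.0386]
white [109  85  28  45 794] [124. 104.] [0.0035 0.0256]
white [ 382   84   54   45 2080] [408. 105.] [ 0.0028 -0.1418]
white [341  94   7  34  95] [344. 110.] [ 0.    -0.104]
white [295 116   9  12  62] [299. 121.] [-0.006  -0.0774]
white [250 192  14   9  86] [256. 196.] [-0.0532 -0.0521]
white [250 212  14  46 585] [256. 234.] [-0.0801 -0.0523]
```

View pics/m3.png

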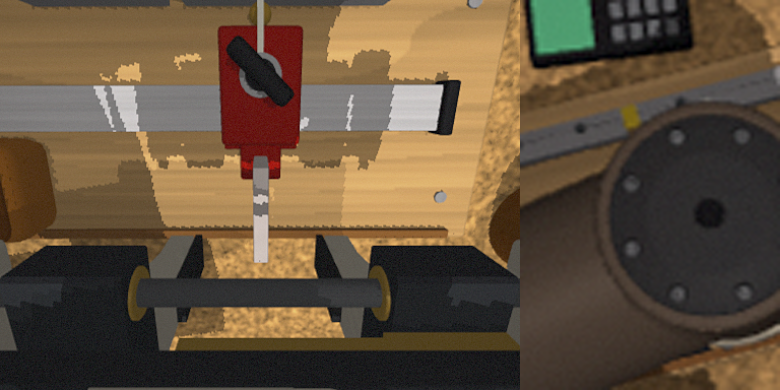

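Request:
play_rows(
  motion=[
    {"x":0.1,"y":0,"z":0.8,"rx":0,"ry":0,"rz":0},
    {"x":0,"y":0,"z":0.9,"rx":0,"ry":0,"rz":0},
    {"x":0,"y":0,"z":0.6,"rx":0,"ry":0,"rz":0},
    {"x":0,"y":0,"z":0.3,"rx":0,"ry":0,"rz":0},
    {"x":0,"y":0,"z":0,"rx":0,"ry":0,"rz":0},
  ],
)

```text
clock: 16.85
tool_pos: [0.523, 0.0105, 0.0226]
orientation: [180.0, 0.0, 13.6]
force: [1.4, 0.2, 1.2]
opening: 0.0615
gripper_force: 0.0
```

Request:
play_rows(
  fingers=-1,
  motion=[
    {"x":0,"y":0,"z":0,"rx":0,"ry":0,"rz":0},
    {"x":0,"y":0,"z":0,"rx":0,"ry":0,"rz":0},
    {"x":0,"y":0,"z":0,"rx":0,"ry":0,"rz":0},
    {"x":0,"y":0,"z":0,"rx":0,"ry":0,"rz":0},
    {"x":0,"y":0,"z":0,"rx":0,"ry":0,"rz":0},
    {"x":0,"y":0,"z":0,"rx":0,"ry":0,"rz":0},
    {"x":0,"y":0,"z":0,"rx":0,"ry":0,"rz":0},
    {"x":0,"y":0,"z":0,"rx":0,"ry":0,"rz":0},
  ],
)

```text
clock: 17.85
tool_pos: [0.523, 0.0105, 0.0229]
orientation: [180.0, 0.0, 13.6]
force: [-0.4, -0.2, 1.0]
opening: 0.01
gripper_force: 30.0
```

```bash
python3 -c "
from plant import ctrl
o=ctrl.get_obs();print(o['force'],o['moment'],o['tool_pos'],o['orientation'],o['opening'],o['gripper_force'])"
```

```text
[-0.35763145 -0.19261157  0.95530361] [-0.46012882 -0.02883044  0.1043438 ] [0.52299994 0.01051569 0.02291566] [1.79992087e+02 7.81023656e-05 1.36376337e+01] 0.009995887854918131 30.000430941581726
```

Request:
play_rows(
  motion=[
    {"x":0,"y":-0.15,"z":0,"rx":0,"ry":0,"rz":0},
    {"x":0,"y":-0.25,"z":0,"rx":0,"ry":0,"rz":0},
    {"x":0,"y":-0.3,"z":0,"rx":0,"ry":0,"rz":0},
    {"x":0,"y":-0.3,"z":0,"rx":0,"ry":0,"rz":0},
    {"x":0,"y":-0.3,"z":0,"rx":0,"ry":0,"rz":0},
    {"x":0,"y":-0.3,"z":0,"rx":0,"ry":0,"rz":0},
    {"x":0,"y":-0.2,"z":0,"rx":0,"ry":0,"rz":0},
    {"x":0,"y":0,"z":0,"rx":0,"ry":0,"rz":0},
  ],
)

```text
clock: 18.85
tool_pos: [0.512, 0.0551, 0.0229]
orientation: [-180.0, 0.0, 13.7]
force: [-2.0, 1.3, 4.3]
opening: 0.0098
gripper_force: 30.0
```

Request:
play_rows(
  motion=[
    {"x":0,"y":-0.06,"z":0,"rx":0,"ry":0,"rz":0},
    {"x":0,"y":-0.06,"z":0,"rx":0,"ry":0,"rz":0},
  ],
)

```text
clock: 19.1
tool_pos: [0.5116, 0.057, 0.0229]
orientation: [180.0, 0.0, 13.6]
force: [-1.7, -2.5, 4.7]
opening: 0.0102
gripper_force: 30.0
```

```bash
cat > q.py <<'E'
from plant import cams,ctrl
from h import *
y=np.radians(13.63);Y=np.array([-np.sin(y),np.cos(y)]);X=np.array([np.cos(y),np.sin(y)])
o=ctrl.get_obs();print("along",(o["tool_pos"][:2]-[.523,.0105])@Y,"F along,across",o["force"][:2]@Y,o["force"][:2]@X,o["force"][2],o["opening"])
cw=cams.get_calibration("wrist");w=cams.snapshot("wrist");cv2.imwrite("pics/q.png",w)
hsv=cv2.cvtColor(w,cv2.COLOR_BGR2HSV).astype(int);H,S,V=hsv[...,0],hsv[...,1],hsv[...,2]
m=((H>20)&(H<35)&(S>170)&(V>90)).astype(np.uint8);k,l,st,ce=cv2.connectedComponentsWithStats(m)
for i in range(1,k):
    if st[i,4]>15:
        q=onplane(cw,ce[i],.038)[0]-np.array([.5786,.0776]);print("yel",st[i],ce[i],(q@X).round(4),(q@Y).round(4))
E
python3 q.py
```

```text
along 0.04793366893405153 F along,across -2.0002007773232298 -2.2009419492604776 4.692069859037766 0.010229125318999792
```

Request:
play_rows(
  motion=[
    {"x":0,"y":-0.08,"z":0,"rx":0,"ry":0,"rz":0},
    {"x":0,"y":-0.08,"z":0,"rx":0,"ry":0,"rz":0},
  ],
)

```text
clock: 19.4
tool_pos: [0.5106, 0.0611, 0.0229]
orientation: [180.0, 0.0, 13.6]
force: [-2.7, -0.3, 5.8]
opening: 0.0098
gripper_force: 30.0
```

Request:
play_rows(
  motion=[
    {"x":0,"y":-0.06,"z":0,"rx":0,"ry":0,"rz":0},
  ],
)

```text
clock: 19.52
tool_pos: [0.5101, 0.0628, 0.0229]
orientation: [-180.0, 0.0, 13.6]
force: [-3.7, 0.0, 5.1]
opening: 0.0101
gripper_force: 30.0
```

Request:
play_rows(
  motion=[
    {"x":0,"y":-0.06,"z":0,"rx":0,"ry":0,"rz":0},
  ],
)

```text
clock: 19.65
tool_pos: [0.5098, 0.0645, 0.0229]
orientation: [-180.0, 0.0, 13.6]
force: [-5.0, 1.5, 5.9]
opening: 0.0097
gripper_force: 30.0
```

Request:
play_rows(
  motion=[
    {"x":0,"y":-0.06,"z":0,"rx":0,"ry":0,"rz":0},
  ],
)

```text
clock: 19.77
tool_pos: [0.5093, 0.0662, 0.0229]
orientation: [-179.9, 0.0, 13.6]
force: [-5.4, 3.7, 7.9]
opening: 0.0096
gripper_force: 30.0
```

```bash
python3 q.py
```

```text
along 0.057384470414521875 F along,across 4.877193755681684 -4.372075065823328 7.9294340277728494 0.00961737313972054
```

Request:
play_rows(
  motion=[
    {"x":0,"y":-0.04,"z":0,"rx":0,"ry":0,"rz":0},
    {"x":0,"y":0,"z":0,"rx":0,"ry":0,"rz":0},
  ],
)

```text
clock: 20.08
tool_pos: [0.5091, 0.0675, 0.0229]
orientation: [-179.9, -0.0, 13.6]
force: [-5.7, 4.2, 6.1]
opening: 0.0098
gripper_force: 30.0
```

```bash
python3 q.py
```

```text
along 0.05864742807431802 F along,across 5.441378315362063 -4.572875839084471 6.146045121790032 0.009785274319626155
```

Request:
play_rows(
  motion=[
    {"x":0,"y":-0.04,"z":0,"rx":0,"ry":0,"rz":0},
    {"x":0,"y":0,"z":0,"rx":0,"ry":0,"rz":0},
  ],
)

```text
clock: 20.38
tool_pos: [0.5089, 0.0678, 0.0229]
orientation: [-180.0, 0.0, 13.6]
force: [-4.0, -0.1, 5.1]
opening: 0.0102
gripper_force: 30.0
```

```bash
python3 q.py
```

```text
along 0.05900623645912946 F along,across 0.8867098484369749 -3.939776060421821 5.13445733961618 0.010200685281845598
```

Request:
play_rows(
  motion=[
    {"x":0,"y":-0.02,"z":0,"rx":0,"ry":0,"rz":0},
    {"x":0,"y":0,"z":0,"rx":0,"ry":0,"rz":0},
    {"x":0,"y":0,"z":0,"rx":0,"ry":0,"rz":0},
  ],
)

```text
clock: 20.8
tool_pos: [0.5089, 0.0679, 0.0229]
orientation: [-180.0, 0.0, 13.6]
force: [-1.9, -1.8, 6.6]
opening: 0.0097
gripper_force: 30.0
```

```bash
python3 q.py
```

```text
along 0.05915492006693038 F along,across -1.3092463611355607 -2.228598008164863 6.6374816313584795 0.009741425158575671
```

```bash
python3 -c "
from plant import workorder
print(workorder.close_job())"
```

```text
the job is handed in; nothing more can be done
None
```

I handed the job in at about 21 s: nut loosened to about 1.4 rad, carriage slid 59 mm towards the loaf until the forces showed the ball held in the notch, plate still gripped. The seating rests on force and position readings, since my ten pictures were used up before the slide.

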